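Shift the torch carriage into third

ROBOT

A 6-joint arm with a two-finger parallel gripper is mounted at the origin on the work surface. World frame = base frame: x ahead of the robot, y to its left, z up, the work surface at z = 0. Lengths are in mm, angles in rad, forces in N, time in s.
With the tool pointing down it reaches from about 250 to 775 mm from the base axis. Payload 8.9 kg.
Tool frame: the origin (TCP) lies on the centre line of the jaws, within the pads' length; the fingertips stand 14 mm ahead of it and the grasp point (between the pads) lies 5 mm behind it (bot.tcp_to_tips is the distance from the TCP to the fingertips, in mm); y points along the fingers, x is the direction in which the jaws open and shut, and the axes are right-handed (so a half turn about y gives the same grasp; the last joint's range is limited). The gripper opens to 85 mm and grips with 20 to 120 N. Pads are 22 mm wide; open, the fingers measure 114 mm over their backs; the gripper's body (76 mm by 85 mm) begins 54 mm behind the grasp point. The pads swing forward as they close: fully open they stand 13 mm farther back than shut.
Start: joints at [1.017, 0.291, -0.153, 1.127, 0, 1.431], TCP at [211.573, 480.48, 245.305] pointing down, gripper open.
Joint ranges: [-2.52, 2.52], [-0.91, 1.74], [-1.3, 1.37], [-1.96, 2.02], [-1.52, 1.47], [-3.14, 3.14]. Speed limits (rad/s): [2.22, 2.22, 2.79, 3.14, 3.14, 3.14].

INTERFACE

Orientations are given as a rotation vector (axis times angle).
In Python, from bench import bot, optics gives the robot as it stands.
- The arm moves only by the shell command python3 -m jog 'ROWS' [FORCE]. ROWS is JSON, a list of rows, each an object with "hand": the finger opening in cm, from 0 to 8.54; "dp": the shift along the world's x, y, z in cm, a list of three; "twist": the turn about the world's z in rad. In form: [{"hand": hand, "dp": [tx, ty, tz], "twist": twist}, ...]. A call has 1 to 10 rows; each row is the pose to reach, as a shift and turn from the pose measured when the call began; what a row does not reach only later rows make up. A row lasts 1/10 s, in which the tool goes at most 50 mm and 8.59 degrees, less where a joint would pass 70% of its speed; a pose out of reach is approached as far as the arm can. A call with a gripper value outside its range is refused whole. The fingers move at their own pace and stop on an object; FORCE is the grip in N (left out, the last holds). Time passes only in rows, so rows that repeat a pose let the fingers close. It gives the time, the measured TCP pose, the force and the opening at its end, in the units of the state.
- bot.read_state(): the state, without advancing time (a new reading comes with each control period).
- optics.capture(name): name is "side" or "top"; returns a dict with "color" (480x640x3 uint8, red, green, blue), "vertical_fov" (degrees; the focal length in pixels is half the picture's height over the tangent of half this angle, whatever the lens; pixels are square), "cx", "cy" (the principal point, pixels), "R" (3x3) and "t" (3): a world point X has camera coordinates R X + t. Camera axes: x right, y down, z forward; pixel columns grow to the right and rows downward; lengths in mm; the calibration is good to about 2 mm. A picture is of the moment at which its call begins. There is no depth.
- bot.finish_job(): hands the job in, once; it reports no verdict.
The state is a dict: "t": time; "joints": joint angles; "qvel": joint speeds; "effort": joint torques, N m; "tcp_pos": TCP position; "tcp_rot": TCP orientation; "wrist_force": force on the tool from outside, world axes, zero at the start; "ft_torque": the same for the moment, N m; "opening": finger opening in mm.
Only numpy, scipy, OpenCV 4.12 (cv2) and the standard library are available. Lean on these libraries where they do the work, as an engineer would, in place of code of your own. Each camera call takes 0.05 s, during which the arm holds its last target. There are 200 camera calls.

TASK

Put the torch carriage's gear lever into third with the fingertips: push it across the H gate to the right, then push it forward (away from the robot) fully home in the third slot, the forward right one. Only push it gently, never grip or force it, do not let it stray into any other slot on the way, and leave everything else where it stands. Let go of the lever when it is home and move clear.

Things in the scene. Friction and masses are not known exactly. Their poses are not given: they have to be found in the camera images.
- carriage: grey torch carriage, fixed on its track on the bench; housing 170 (x) x 300 (y) mm, its flat deck 100 mm above the bench; on its far (+x) side lies the motor, below deck height; the torch stands at y = -235 mm, top 155 mm above the bench; nothing else but the lever rises more than 135 mm. Origin on the bench under the middle of the gate; its +x axis is 'forward' (away from the operator and the robot, give or take its yaw of up to 0.4 rad), its +y axis is 'left', z up
- gate_mid (a point): middle of the H gate, on the top face of the 6 mm steel gate plate, 113 mm above the bench; axes as the carriage's. The plate has one crosswise channel (along y) through the middle, and from each end of it a slot forward and a slot backward, centred at y = +18 and -18 mm. All channels are 17 mm wide, the lever's stem 12 mm. First slot: forward left; second: backward left; third: forward right; fourth: backward right (1, 2, 3, 4 small rivets mark them)
- knob (a point): centre of the lever's black knob, an upright cylinder 30 mm in diameter and 40 mm tall with rounded rims, on a 12 mm steel stem. The lever tips about a pivot inside the carriage, 30 mm above the bench straight under the gate's middle, the knob's centre 165 mm from that pivot. With c = joint shift_cross and f = joint shift_fore the knob's centre in the carriage's frame is (165 sin f, -165 cos f sin c, 30 + 165 cos f cos c) mm. The knob frame turns with the lever
- shift_cross (a joint): sideways tilt of the lever in rad: 0 upright, positive to the right (carriage -y). The slots' lanes lie at -0.22 (left) and +0.22 (right); the gate stops it at about -0.25 and +0.25. It starts somewhere between -0.2 and -0.02, in the crosswise channel. About 1.5 N at the knob moves it (friction); it stays where it is left
- shift_fore (a joint): fore-and-aft tilt of the lever in rad: 0 in the crosswise channel, positive forward (carriage +x); about +0.33 at the far end of the first and third slots, about -0.33 at the end of the second and fourth. About 1.5 N at the knob moves it (friction); it stays where it is left. The ends of the slots are hard stops
- spanner: bystander: loose steel spanner, 170 mm long, flat on the table on the robot's side of the carriage
- hammer: bystander: loose hammer, 260 mm long, lying to the left of the carriage
- spray: bystander: loose aluminium spray can, 56 mm diameter, 150 mm tall, beyond the carriage; origin at the centre of its underside
- offcut: bystander: loose steel block 70 x 50 x 30 mm beyond the carriage; origin at the centre of its underside
- pot: bystander: loose open steel cup, 70 mm across, 70 mm tall, on the robot's side of the carriage; origin at the centre of its underside
- nozzle: bystander: loose brass nozzle, 26 mm diameter, 34 mm tall, standing on the carriage's deck to the left of the gate; origin at the centre of its underside
- magnet: bystander: loose steel disc, 32 mm diameter, 18 mm tall, standing on the carriage's deck to the right of the gate; origin at the centre of its underside

How it is judged (in metres and radians):
On the way, in this order (a step that is already met when the one before it is completed fails the run):
1. the lever stands at the right-hand end of the crosswise channel (value of joint shift_cross above 0.15 rad and value of joint shift_fore between -0.12 and 0.12 rad), for 0.1 s.
2. the lever has been pushed forward home in the third slot (value of joint shift_fore above 0.26 rad and value of joint shift_cross above 0.14 rad), for 0.2 s.
At the end, for the whole second after the job is handed in: the lever rests in the third slot: fore-and-aft tilt above 0.26 rad, sideways tilt above 0.14 rad to the right, both slower than 0.05 rad/s, and the fingers are off it (all of step 2 and velocity of joint shift_fore between -0.05 and 0.05 rad/s and velocity of joint shift_cross between -0.05 and 0.05 rad/s and contact force between the fingers and shift_cross below 0.2 N); the robot touches nothing.
It fails at once if the lever strayed into the first, second or fourth slot (more than 0.13 rad out of the crosswise channel) (value of joint shift_fore below -0.13 rad or (value of joint shift_fore above 0.13 rad and value of joint shift_cross below 0.05 rad)).
It fails at once if the lever was gripped or forced (more than 30 N between fingers and lever) (contact force between the fingers and shift_cross above 30 N).
It fails at once if a bystander was moved by more than 30 mm, lifted or carried (distance of any of spanner, hammer, spray, offcut, pot, nozzle, magnet from where it was at the start of the episode above 0.03 m).
It also fails if it takes over 45 s, if anything falls off the work surface, if the arm or the gripper's body presses on something with over 40 N, if the wrist force passes 120 N, or if a joint passes its speed limit or range.

## Working session

There is one attempt and no reset: what is moved stays moved. The work goes in short steps, Python scripts to look and compute and a shell command to move; the robot and the scene stay as the last step left them, time stands still between calls to the robot, and variables do not carry over. Pictures are saved under pics/ and viewed, about 8 in all and at most 12, crops included, and the job is handed in when it is done.

```bash
mkdir -p pics; cat > h.py <<'E'
from bench import bot, optics
import numpy as np, cv2, pickle
def cap(n,f):
    c=optics.capture(n); c={k:np.array(v) for k,v in c.items()}
    cv2.imwrite(f'pics/{f}.png',c['color'][:,:,::-1]); pickle.dump(c,open(f'pics/{f}.pkl','wb')); return c
def ld(f): return pickle.load(open(f'pics/{f}.pkl','rb'))
def proj(c,X):
    p=c['R']@np.array(X,float)+c['t']; fl=240/np.tan(np.radians(c['vertical_fov'])/2)
    return np.array([c['cx']+fl*p[0]/p[2],c['cy']+fl*p[1]/p[2]])
def atz(c,uv,z):
    fl=240/np.tan(np.radians(c['vertical_fov'])/2)
    d=c['R'].T@np.array([(uv[0]-c['cx'])/fl,(uv[1]-c['cy'])/fl,1]); o=-c['R'].T@c['t']
    return o+d*(z-o[2])/d[2]
E
python3 - <<'E'
from h import *
for n in('top','side'):
    c=cap(n,n+'1'); print(n,-c['R'].T@c['t'],c['R'][2],c['vertical_fov'],c['cx'],c['cy'])
print(bot.read_state())
E
```

```text
top [ 499.65941847  134.53326989 1158.98314707] [ 0.09272096 -0.01743934 -0.9955394 ] 47.82028169456794 314.36935464695426 239.30887131901474
side [ 140.61903645 -311.65848725  821.3088532 ] [ 0.48481309  0.47315984 -0.73557871] 50.80611356375609 321.1452280195279 239.4097749836111
{'t': 0.1, 'joints': array([ 1.01668796e+00,  2.91229180e-01, -1.54021491e-01,  1.12669274e+00,
       -1.69279609e-06,  1.43147300e+00]), 'qvel': array([-5.16421342e-04,  8.53433935e-05,  2.77587192e-03, -1.23468046e-03,
        1.21881860e-03,  4.03302479e-04]), 'effort': array([ 2.06265257e-03, -5.37979674e+01,  3.31918108e+01,  9.34238982e-03,
       -1.50243636e-04,  4.62334162e-05]), 'tcp_pos': array([211.38889664, 480.16971344, 244.79795573]), 'tcp_rot': array([-1.37784383, -0.89768198,  0.89938865]), 'wrist_force': array([ 0.55252264, -0.41016594, -0.44648   ]), 'ft_torque': array([-0.02890363, -0.00980869,  0.04952942]), 'opening': 85.34952973559137}
```

View pics/top1.png

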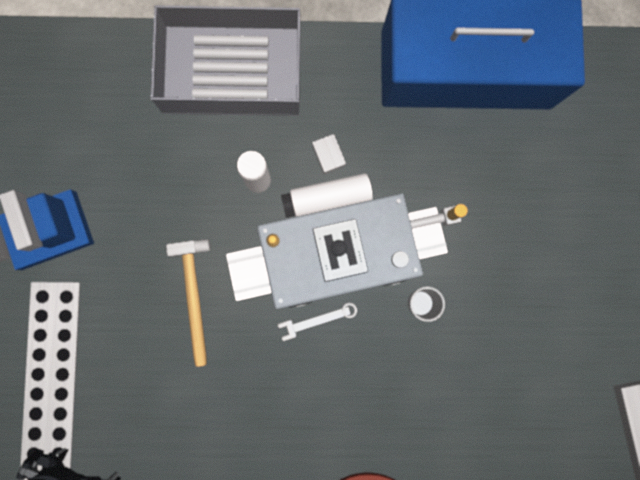

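View pics/side1.png

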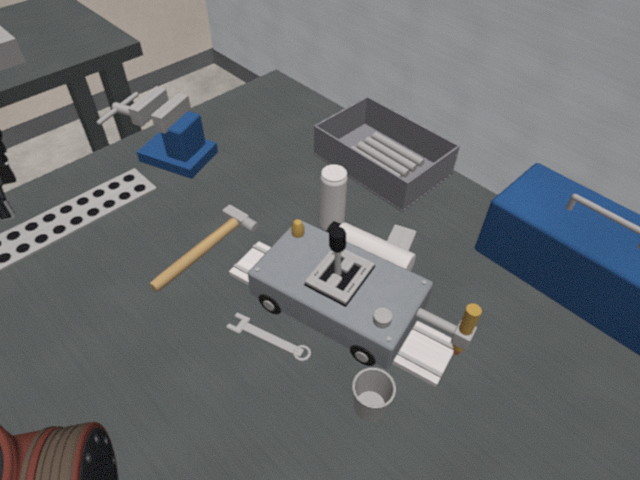

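The top view shows the carriage at about (340,250), its deck corners near (261,227), (404,195), (422,272) and (276,307), and the knob near (340,247). The side view has the knob near (337,238). I'll enlarge both.

```bash
python3 - <<'E'
from h import *
a=cv2.imread('pics/top1.png')[190:315,255:430]; b=cv2.imread('pics/side1.png')[215:315,290:390]
a=cv2.resize(a,None,fx=4,fy=4,interpolation=cv2.INTER_CUBIC); cv2.imwrite('pics/topc.png',a)
b=cv2.resize(b,None,fx=6,fy=6,interpolation=cv2.INTER_CUBIC);cv2.imwrite('pics/sidec.png',b)
c=ld('top1')
P=[atz(c,p,100)[:2] for p in [(261,227),(404,195),(422,272),(276,307)]]
P=np.array(P);print(P,np.linalg.norm(np.diff(P,axis=0,append=P[:1]),axis=1),P.mean(0))
E
```

```text
[[621.38316944 221.13283778]
 [688.71364643 -61.19954545]
 [536.32285667 -95.75610689]
 [465.5597665  189.13733926]] [290.24983678 156.25974767 293.55015004 159.07433743] [577.99485976  63.32863118]
```

View pics/topc.png

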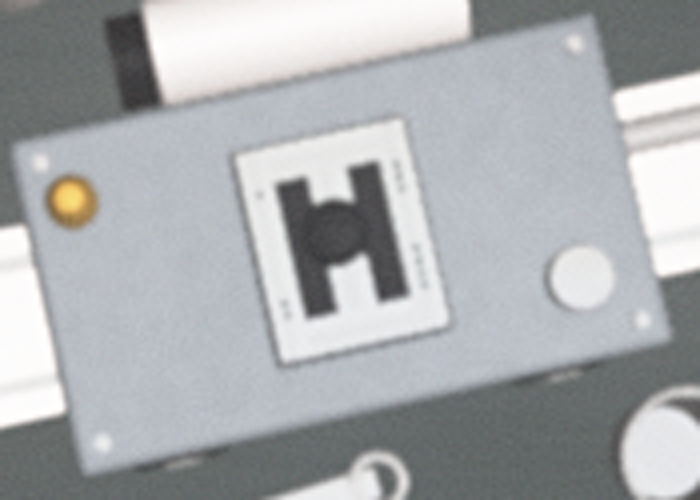

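View pics/sidec.png

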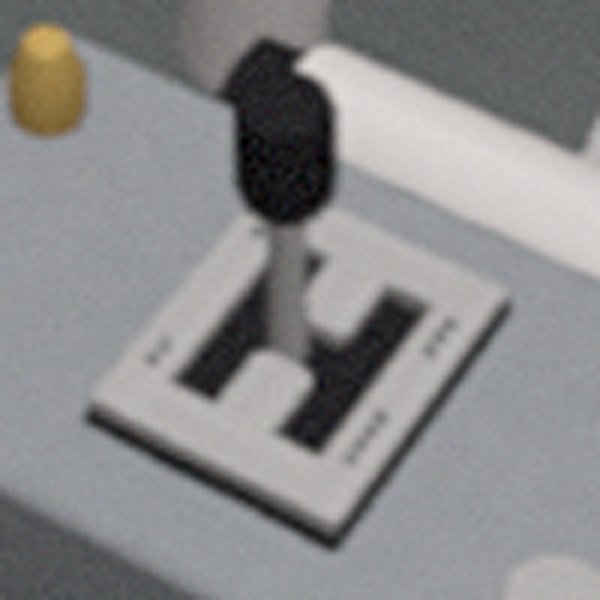

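```bash
python3 - <<'E'
from h import *
c=ld('top1'); s=ld('side1')
o=np.array([255,190])-0.4
def f(L,z): return np.array([atz(c,np.array(p)/4+o,z)[:2] for p in L])
D=f([(12,145),(592,15),(670,335),(85,473)],100); G=f([(235,155),(405,118),(450,327),(283,365)],113)
for P in(D,G):
    e=P[0]-P[1]+P[3]-P[2]; fx=P[0]-P[3]+P[1]-P[2]
    print(P.mean(0),np.linalg.norm(np.diff(P,axis=0,append=P[:1]),axis=1),'yaw',np.arctan2(-e[0],e[1]),np.arctan2(fx[1],fx[0]))
H=f([(291,182),(365,164),(395,300),(322,316)],113); print('slot ends mean',H.mean(0), np.linalg.norm(np.diff(H,axis=0,append=H[:1]),axis=1))
g=G.mean(0); 
yaw=0.232
R=np.array([[np.cos(yaw),-np.sin(yaw)],[np.sin(yaw),np.cos(yaw)]])
from scipy.optimize import least_squares
def knob(cr,fo): 
    p=165*np.array([np.sin(fo),-np.cos(fo)*np.sin(cr)]); return np.r_[g+R@p,30+165*np.cos(fo)*np.cos(cr)]
kt=np.array([335,232])/4+o; ks=np.array([286,147])/6+[290-.4,215-.4]
X=atz(c,kt,215)
print('top-only carriage xy at z~top', R.T@(X[:2]-g))
r=least_squares(lambda q:np.r_[proj(s,knob(*q))-ks],[0,0]); print('side fit',r.x,knob(*r.x))
for cr in(-.2,-.15,-.1,-.05): print(cr,proj(c,knob(cr,0)),kt,proj(s,knob(cr,0)),ks)
for n,uv,z in [('nozzle',(72,200),134),('magnet',(582,277),118)]: 
    p=f([uv],z)[0]; print(n,p,R.T@(p-g))
p=atz(c,(461,211),155);print('torch',p,R.T@(p[:2]-g))
E
```

```text
[578.29382064  65.72279855] [294.33760708 162.69554205 293.73521149 164.22195393] yaw 0.2371842746591093 0.23445956738820958
[577.24140214  65.4907743 ] [ 84.90281604 103.93351552  82.86768505 104.39307947] yaw 0.23010770515279416 0.22366491058843846
slot ends mean [577.46669788  65.5141705 ] [37.1156814  67.64816751 36.21458079 66.71081731]
top-only carriage xy at z~top [-1.27005464 10.96559619]
side fit [-0.04977768 -0.00978799] [573.78210585  73.10903403 194.78772827]
-0.2 [325.5275669 250.573355 ] [338.35 247.6 ] [325.36359458 233.95921528] [337.26666667 239.1       ]
-0.15 [329.98095655 249.52368392] [338.35 247.6 ] [329.43423086 235.28353076] [337.26666667 239.1       ]
-0.1 [334.46557883 248.48131252] [338.35 247.6 ] [333.56404449 236.79821335] [337.26666667 239.1       ]
-0.05 [338.96459797 247.45018601] [338.35 247.6 ] [337.73929588 238.50036312] [337.26666667 239.1       ]
nozzle [593.65741371 195.90624514] [ 45.96190064 123.14700224]
magnet [560.62093417 -49.61799108] [ -42.64149429 -108.20337696]
torch [ 649.82303677 -158.45240336  155.        ] [  19.14706271 -234.63169116]
```

```bash
python3 - <<'E'
from h import *
from scipy.spatial.transform import Rotation as Ro
s=bot.read_state(); print(bot.tcp_to_tips); print(Ro.from_rotvec(s['tcp_rot']).as_matrix().round(3))
x=Ro.from_rotvec(s['tcp_rot']).as_matrix()[:,0]; print('jaw axis angle',np.arctan2(x[1],x[0]))
y=.232;R=np.array([[np.cos(y),-np.sin(y)],[np.sin(y),np.cos(y)]]);g=np.array([577.5,65.5])
for p in [(0,60),(0,40),(0,-4),(0,-20),(-60,60),(-60,-36),(-40,-36),(30,-36)]: print(p,(g+R@p).round(1),(g+R@p-s['tcp_pos'][:2]).round(1))
E
python3 -m jog '[{"hand":0,"dp":[0,0,3],"twist":0},{"hand":0,"dp":[0,0,3],"twist":0},{"hand":0,"dp":[0,0,3],"twist":0},{"hand":0,"dp":[0,0,3],"twist":0},{"hand":0,"dp":[0,0,3],"twist":0}]' 20
```

```text
14.0
[[ 0.403 -0.001 -0.915]
 [ 0.915 -0.001  0.403]
 [-0.001 -1.     0.   ]]
jaw axis angle 1.1560113772998344
(0, 60) [563.7 123.9] [ 352.3 -356.3]
(0, 40) [568.3 104.4] [ 356.9 -375.7]
(0, -4) [578.4  61.6] [ 367.  -418.6]
(0, -20) [582.1  46. ] [ 370.7 -434.1]
(-60, 60) [505.3 110.1] [ 293.9 -370.1]
(-60, -36) [527.4  16.7] [ 316.  -463.5]
(-40, -36) [546.8  21.3] [ 335.5 -458.9]
(30, -36) [615.   37.4] [ 403.6 -442.8]
t: 0.6
tcp_pos: [211.2, 479.8, 274.0]
tcp_rot: [-1.378, -0.897, 0.9]
wrist_force: [0.4, 0.8, 0.1]
opening: 12.2
```

```bash
python3 -m jog '[{"hand":0,"dp":[3,-3,0],"twist":0.1},{"hand":0,"dp":[6,-6.1,0],"twist":0.2},{"hand":0,"dp":[9,-9.1,0],"twist":0.3},{"hand":0,"dp":[12,-12.1,0],"twist":0.4},{"hand":0,"dp":[15,-15.2,0],"twist":0.5},{"hand":0,"dp":[18,-18.2,0],"twist":0.6},{"hand":0,"dp":[21,-21.2,0],"twist":0.647},{"hand":0,"dp":[24,-24.2,0],"twist":0.647},{"hand":0,"dp":[27,-27.3,0],"twist":0.647},{"hand":0,"dp":[30,-30.3,0],"twist":0.647}]'
python3 -m jog '[{"hand":0,"dp":[2.5,-2.6,0],"twist":0},{"hand":0,"dp":[5.2,-5.5,0],"twist":0},{"hand":0,"dp":[5.2,-5.5,-3],"twist":0},{"hand":0,"dp":[5.2,-5.5,-3],"twist":0},{"hand":0,"dp":[5.2,-5.5,-3],"twist":0}]'
python3 - <<'E'
from h import *
from scipy.spatial.transform import Rotation as Ro
s=bot.read_state(); print(s['tcp_pos'],s['joints'].round(2))
x=Ro.from_rotvec(s['tcp_rot']).as_matrix()[:,0]; print('jaw axis angle',np.arctan2(x[1],x[0]))
a=cap('top','t2')['color'][150:330,230:450]; b=cap('side','s2')['color'][140:320,240:460]
cv2.imwrite('pics/v2.png',np.hstack([cv2.resize(i,(800//2,330),interpolation=cv2.INTER_CUBIC) for i in(a,b)])[:,:,::-1])
E
```

```text
t: 1.6
tcp_pos: [511.9, 175.2, 273.5]
tcp_rot: [-1.092, -1.376, 1.38]
wrist_force: [0.5, 0.5, -0.2]
opening: -0.3
t: 2.1
tcp_pos: [562.9, 120.4, 243.2]
tcp_rot: [-1.09, -1.375, 1.381]
wrist_force: [-0.2, 0.3, 0.4]
opening: 0.2
[562.9407359  120.35661667 243.15920391] [ 0.08  0.39 -0.01  1.17 -0.   -0.15]
jaw axis angle 1.802970902509367
```

View pics/v2.png

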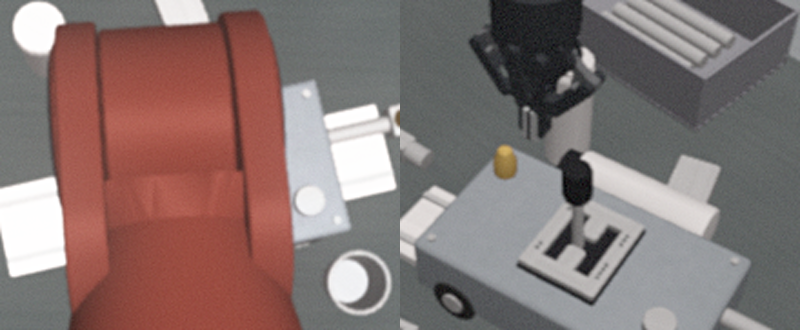

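```bash
python3 - <<'E'
from h import *
c=ld('s2'); s=np.array([562.9,120.4,229.2]); j=np.array([-.230,.973,0]); k=400/220; v=330/180
for o,h in [(0,0),(0,20),(-15,0),(-30,20),(-30,30),(-45,30),(-45,45),(-45,60),(45,30),(45,45)]:
    u=proj(c,s+o*j+[0,0,h]); print(o,h,(u[0]-240)*k+400,(u[1]-140)*v)
a=c['color'][130:230,270:380]; cv2.imwrite('pics/g.png',cv2.resize(a,(770,600),interpolation=cv2.INTER_CUBIC)[:,:,::-1])
E
```

```text
0 0 533.3313459791184 134.49861756522418
0 20 533.4955116362258 118.5336552835475
-15 0 547.1351425109818 140.8634177249699
-30 20 561.7770859767969 131.36916336284423
-30 30 562.1186021074803 123.18317252501171
-45 30 576.6656259533805 129.7312026699311
-45 45 577.3947716188031 117.17854826490229
-45 60 578.1444179419135 104.27296346031989
45 30 492.1077025165587 91.66927072278948
45 45 491.6814291171459 79.0854031327152
```

View pics/g.png

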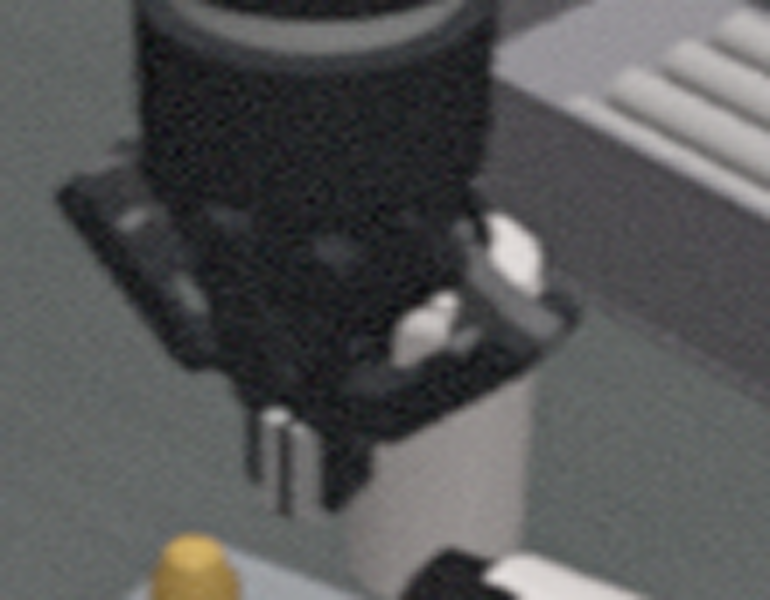

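```bash
python3 -m jog '[{"hand":0,"dp":[0.15,0,-2],"twist":0},{"hand":0,"dp":[0.15,0.03,-3.9],"twist":0},{"hand":0,"dp":[0.15,0.03,-3.9],"twist":0},{"hand":0,"dp":[0.3,-0.5,-3.9],"twist":0},{"hand":0,"dp":[0.4,-1.0,-3.9],"twist":0},{"hand":0,"dp":[0.45,-1.3,-3.9],"twist":0},{"hand":0,"dp":[0.52,-1.6,-3.9],"twist":0},{"hand":0,"dp":[0.6,-1.9,-3.9],"twist":0},{"hand":0,"dp":[0.66,-2.2,-3.9],"twist":0},{"hand":0,"dp":[0.74,-2.5,-3.9],"twist":0}]'
python3 -m jog '[{"hand":0,"dp":[0.07,-0.3,0],"twist":0},{"hand":0,"dp":[0.14,-0.6,0],"twist":0},{"hand":0,"dp":[0.21,-0.9,0],"twist":0},{"hand":0,"dp":[0.28,-1.2,0],"twist":0},{"hand":0,"dp":[0.36,-1.5,0],"twist":0},{"hand":0,"dp":[0.43,-1.8,0],"twist":0},{"hand":0,"dp":[0.5,-2.1,0],"twist":0},{"hand":0,"dp":[0.57,-2.4,0],"twist":0},{"hand":0,"dp":[0.64,-2.7,0],"twist":0}]'
python3 - <<'E'
from h import *
b=cap('side','s3')['color'][150:320,250:450]
s=bot.read_state();y=.232;R=np.array([[np.cos(y),-np.sin(y)],[np.sin(y),np.cos(y)]]);g=np.array([577.5,65.5])
print(s['tcp_pos'],R.T@(s['tcp_pos'][:2]-g),s['wrist_force'])
cv2.imwrite('pics/v3.png',cv2.resize(b,(700,595),interpolation=cv2.INTER_CUBIC)[:,:,::-1])
E
```

```text
t: 3.2
tcp_pos: [571.3, 95.8, 205.7]
tcp_rot: [-1.092, -1.378, 1.38]
wrist_force: [-0.6, 1.7, 2.4]
opening: -0.3
t: 4.1
tcp_pos: [577.6, 68.5, 205.6]
tcp_rot: [-1.091, -1.378, 1.381]
wrist_force: [-0.1, 1.2, -1.1]
opening: 0.3
[577.77494963  68.09502686 205.55436157] [0.86424331 2.46228455] [-0.57161547  0.75301308 -1.12607752]
```

View pics/v3.png

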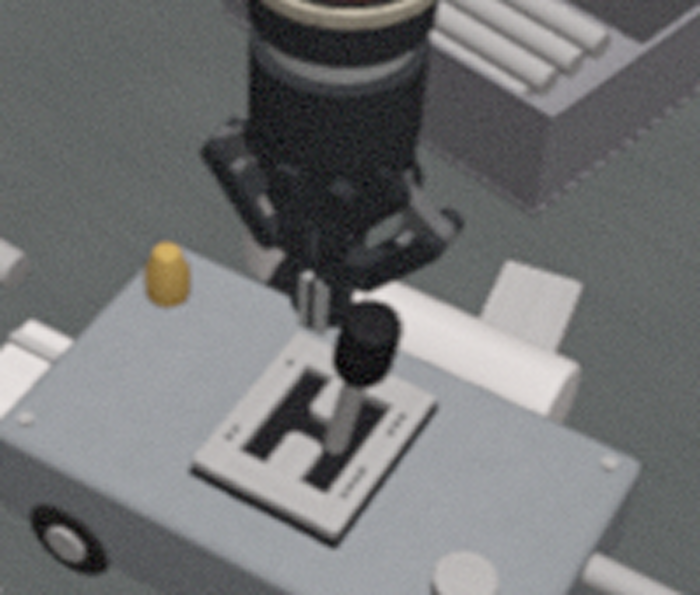

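```bash
cat >> h.py <<'E'
yaw=.232;Rc=np.array([[np.cos(yaw),-np.sin(yaw)],[np.sin(yaw),np.cos(yaw)]]);g=np.array([577.5,65.5])
def knob(cr,fo,L=165):
    return np.r_[g+Rc@(L*np.array([np.sin(fo),-np.cos(fo)*np.sin(cr)])),30+L*np.cos(fo)*np.cos(cr)]
def fit(c,uv,L=165):
    from scipy.optimize import least_squares
    return least_squares(lambda q:proj(c,knob(*q,L))-uv,[0.1,0.]).x
def car(p): return Rc.T@(np.array(p)[:2]-g)
E
python3 - <<'E'
from h import *
c=ld('s3')
for uv,L in [((367,343),165),((371,324),185),((346,400),125)]: print(L,fit(c,np.array(uv)/3.5+[249.6,149.6],L))
E
```

```text
165 [ 0.1517629  -0.00809035]
185 [ 0.15306457 -0.03215761]
125 [ 0.15727129 -0.05865201]
```

```bash
python3 -m jog '[{"hand":0,"dp":[0.05,-0.2,0],"twist":0},{"hand":0,"dp":[0.1,-0.4,0],"twist":0},{"hand":0,"dp":[0.14,-0.6,0],"twist":0},{"hand":0,"dp":[0.19,-0.8,0],"twist":0},{"hand":0,"dp":[0.19,-0.8,0],"twist":0}]'
python3 -m jog '[{"hand":0,"dp":[0.03,-0.1,0],"twist":0},{"hand":0,"dp":[0.05,-0.2,0],"twist":0},{"hand":0,"dp":[0.05,-0.2,0],"twist":0}]'
python3 - <<'E'
from h import *
b=cap('side','s4')['color'][150:320,250:450]
s=bot.read_state();print(car(s['tcp_pos']),s['wrist_force'])
cv2.imwrite('pics/v4.png',cv2.resize(b,(700,595),interpolation=cv2.INTER_CUBIC)[:,:,::-1])
E
```

```text
t: 4.65
tcp_pos: [579.7, 59.8, 205.6]
tcp_rot: [-1.092, -1.377, 1.381]
wrist_force: [-0.1, 0.5, 0.4]
opening: -0.0
t: 4.95
tcp_pos: [580.2, 57.7, 205.5]
tcp_rot: [-1.092, -1.377, 1.38]
wrist_force: [0.1, 0.8, -0.5]
opening: -0.2
[ 0.87412907 -8.20923412] [-0.05271217  0.65507939 -1.5901062 ]
```

View pics/v4.png

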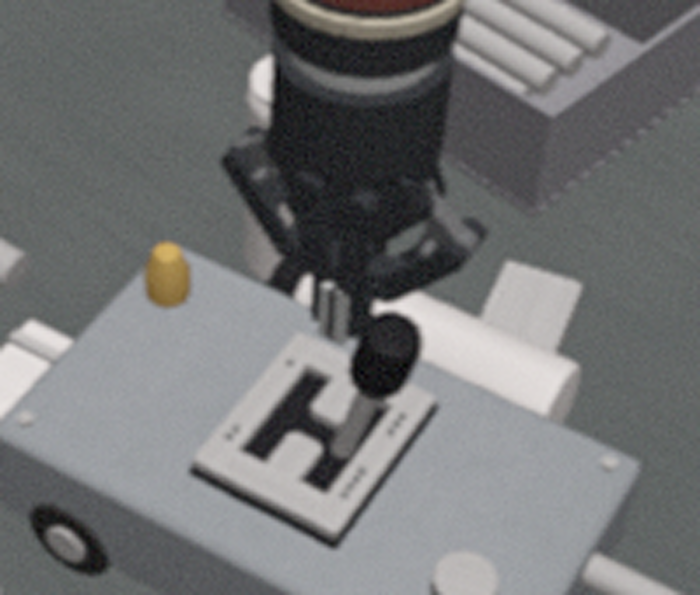

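Side view: the lever stands at the right end of the channel, with the knob at about (386,356) in the crop, so c ≈ 0.22. Next I go up, around and behind it.

```bash
python3 -m jog '[{"hand":0,"dp":[-0.23,0.97,0],"twist":0},{"hand":0,"dp":[-0.46,1.95,0],"twist":0},{"hand":0,"dp":[-0.46,1.95,2],"twist":0},{"hand":0,"dp":[-0.46,1.95,4.5],"twist":0},{"hand":0,"dp":[-2,1.6,4.5],"twist":0},{"hand":0,"dp":[-4,0,4.5],"twist":0},{"hand":0,"dp":[-3.54,-2,4.5],"twist":0},{"hand":0,"dp":[-3.54,-3.71,4.5],"twist":0},{"hand":0,"dp":[-3.54,-3.71,2],"twist":0},{"hand":0,"dp":[-3.54,-3.71,-1.15],"twist":0}]'
python3 - <<'E'
from h import *
b=cap('side','s5')['color'][150:320,250:450]
s=bot.read_state();print(car(s['tcp_pos']),s['tcp_pos'],s['wrist_force'])
c=ld('s4');print(fit(c,np.array([386,356])/3.5+[249.6,149.6]))
cv2.imwrite('pics/v5.png',cv2.resize(b,(700,595),interpolation=cv2.INTER_CUBIC)[:,:,::-1])
E
```

```text
t: 6.0
tcp_pos: [546.0, 20.8, 194.8]
tcp_rot: [-1.096, -1.379, 1.379]
wrist_force: [-0.1, -0.1, -0.2]
opening: -0.1
[-44.05005691 -35.06945782] [542.69343452  21.24192294 189.03450816] [-2.67471536 -0.11867411 -5.39130537]
[ 0.21887693 -0.01170166]
```

View pics/v5.png

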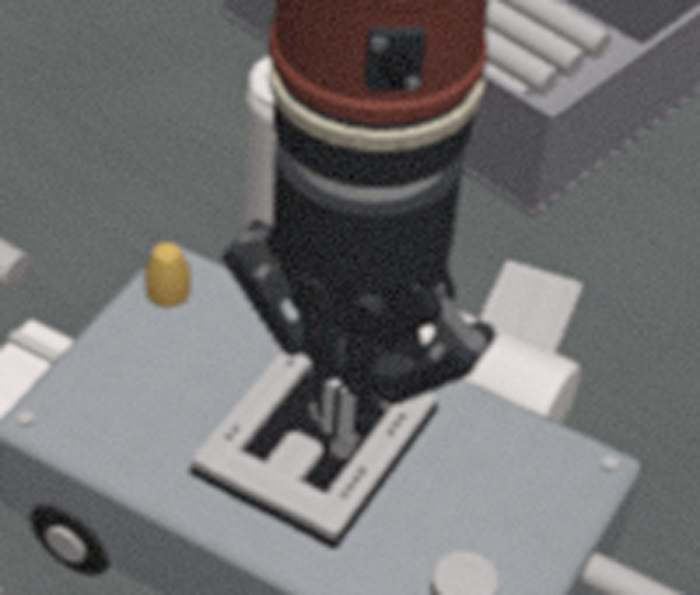

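The fingers are now behind the knob (they hide it), and the stem is still at the right end of the channel. Pushing forward.

```bash
python3 -m jog '[{"hand":0,"dp":[0,0,0.3],"twist":0},{"hand":0,"dp":[0.5,0.1,0.3],"twist":0},{"hand":0,"dp":[1,0.22,0.3],"twist":0},{"hand":0,"dp":[1.3,0.3,0.3],"twist":0},{"hand":0,"dp":[1.6,0.38,0.3],"twist":0},{"hand":0,"dp":[2.0,0.47,0.3],"twist":0},{"hand":0,"dp":[2.4,0.57,0.3],"twist":0},{"hand":0,"dp":[2.8,0.66,0.3],"twist":0},{"hand":0,"dp":[3.2,0.76,0.3],"twist":0},{"hand":0,"dp":[3.6,0.85,0.3],"twist":0}]'
python3 - <<'E'
from h import *
s=bot.read_state();print(car(s['tcp_pos']),s['tcp_pos'],s['wrist_force'])
E
```

```text
t: 7.05
tcp_pos: [579.0, 29.8, 192.0]
tcp_rot: [-1.088, -1.374, 1.382]
wrist_force: [-1.3, 0.2, 0.9]
opening: -0.3
[ -6.72116489 -35.06417224] [579.02101398  29.82988998 192.04017104] [-1.25685207  0.2028021   0.89673322]
```

```bash
python3 -m jog '[{"hand":0,"dp":[0.3,0.07,0],"twist":0},{"hand":0,"dp":[0.6,0.14,0],"twist":0},{"hand":0,"dp":[0.9,0.21,0],"twist":0},{"hand":0,"dp":[1.2,0.28,0],"twist":0},{"hand":0,"dp":[1.5,0.35,0],"twist":0},{"hand":0,"dp":[1.8,0.42,0],"twist":0},{"hand":0,"dp":[2.1,0.5,0],"twist":0},{"hand":0,"dp":[2.3,0.54,0],"twist":0},{"hand":0,"dp":[2.3,0.54,0],"twist":0}]'
python3 - <<'E'
from h import *
b=cap('side','s6')['color'][150:320,250:450]
s=bot.read_state();print(car(s['tcp_pos']),s['tcp_pos'],s['wrist_force'])
cv2.imwrite('pics/v6.png',cv2.resize(b,(700,595),interpolation=cv2.INTER_CUBIC)[:,:,::-1])
E
```

```text
t: 7.95
tcp_pos: [602.3, 35.3, 192.0]
tcp_rot: [-1.088, -1.374, 1.382]
wrist_force: [-0.9, -0.4, -0.1]
opening: 0.2
[ 17.10711959 -35.09528572] [602.21805656  35.27831407 192.0432779 ] [-0.23275318  0.16905331  0.06581397]
```

View pics/v6.png

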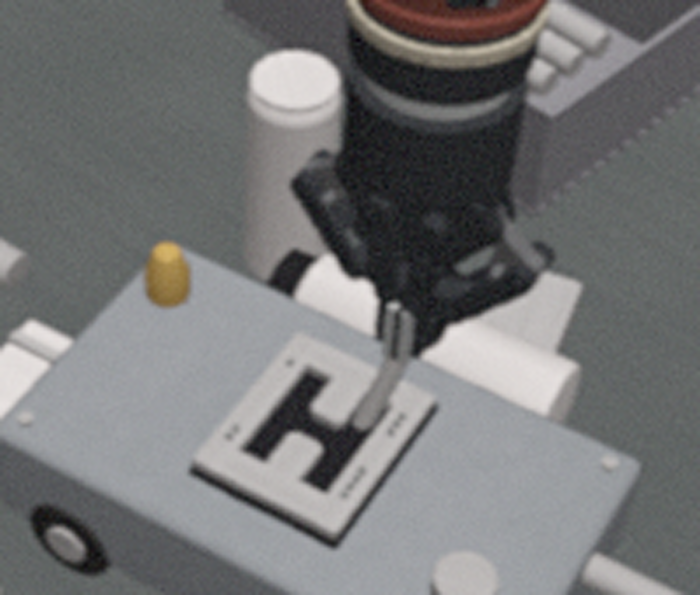

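The lever is well into the third slot, nearly home. I'll creep forward, watching the force.

```bash
python3 -m jog '[{"hand":0,"dp":[0.1,0.02,0],"twist":0},{"hand":0,"dp":[0.2,0.05,0],"twist":0},{"hand":0,"dp":[0.3,0.07,0],"twist":0},{"hand":0,"dp":[0.4,0.09,0],"twist":0},{"hand":0,"dp":[0.4,0.09,0],"twist":0}]'
python3 -m jog '[{"hand":0,"dp":[0.1,0.02,0],"twist":0},{"hand":0,"dp":[0.2,0.05,0],"twist":0},{"hand":0,"dp":[0.2,0.05,0],"twist":0}]'
```

```text
t: 8.5
tcp_pos: [606.4, 36.2, 192.0]
tcp_rot: [-1.088, -1.374, 1.382]
wrist_force: [-0.0, 1.0, -0.7]
opening: 0.1
t: 8.8
tcp_pos: [608.5, 36.7, 192.0]
tcp_rot: [-1.088, -1.374, 1.382]
wrist_force: [-1.5, -0.4, -0.1]
opening: 0.2
```

```bash
python3 -m jog '[{"hand":0,"dp":[0.1,0.02,0],"twist":0},{"hand":0,"dp":[0.15,0.03,0],"twist":0},{"hand":0,"dp":[0.15,0.03,0],"twist":0}]'
python3 - <<'E'
from h import *
b=cap('side','s7')['color'][150:320,250:450]
s=bot.read_state();print(car(s['tcp_pos']),s['tcp_pos'],s['wrist_force'])
cv2.imwrite('pics/v7.png',cv2.resize(b,(700,595),interpolation=cv2.INTER_CUBIC)[:,:,::-1])
E
```

```text
t: 9.1
tcp_pos: [610.0, 37.0, 192.0]
tcp_rot: [-1.088, -1.374, 1.382]
wrist_force: [-2.4, 0.5, -0.2]
opening: 0.1
[ 25.00736054 -35.1661991 ] [609.92294286  37.02575871 191.99978603] [-0.66021114  0.61000357 -1.30238425]
```

View pics/v7.png

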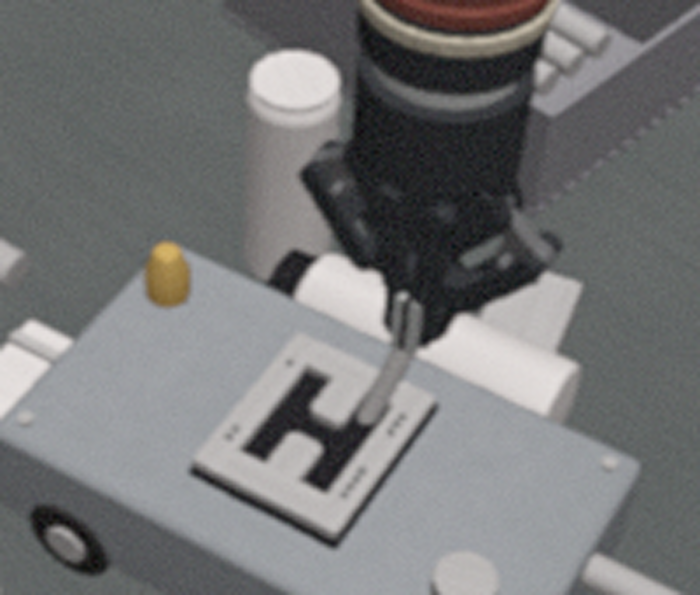

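```bash
python3 -m jog '[{"hand":0,"dp":[-1,-0.23,0],"twist":0},{"hand":0,"dp":[-3,-0.7,0],"twist":0},{"hand":0,"dp":[-6,-1.4,0],"twist":0},{"hand":0,"dp":[-7,-1.6,4],"twist":0},{"hand":0,"dp":[-8,-1.6,8],"twist":0},{"hand":0,"dp":[-10,2,9],"twist":0},{"hand":0,"dp":[-12,6,9],"twist":0},{"hand":0,"dp":[-14,10,9],"twist":0},{"hand":0,"dp":[-16,14,9],"twist":0},{"hand":0,"dp":[-18,18,9],"twist":0}]'
python3 -m jog '[{"hand":0,"dp":[-2,4,0],"twist":0},{"hand":0,"dp":[-4,8,0],"twist":0},{"hand":0,"dp":[-4,8,0],"twist":0},{"hand":0,"dp":[-4,8,0],"twist":0}]'
python3 - <<'E'
from h import *
a=cap('top','t8')['color'][130:330,220:460]; b=cap('side','s8')['color'][150:320,250:450]
s=bot.read_state();print(s['tcp_pos'],s['wrist_force'],abs(s['qvel']).max())
im=np.hstack([cv2.resize(a,(330,275),interpolation=cv2.INTER_CUBIC),np.zeros((275,0,3),np.uint8)])
B=cv2.resize(b,(470,400),interpolation=cv2.INTER_CUBIC); C=np.zeros((400,800,3),np.uint8);C[:275,:330]=im;C[:,330:]=B
cv2.imwrite('pics/v8.png',C[:,:,::-1])
E
```

```text
t: 10.15
tcp_pos: [429.4, 218.6, 282.5]
tcp_rot: [-1.089, -1.376, 1.38]
wrist_force: [0.4, -0.6, -0.4]
opening: -0.1
t: 10.55
tcp_pos: [389.2, 299.4, 282.8]
tcp_rot: [-1.088, -1.378, 1.382]
wrist_force: [0.4, -0.0, 0.0]
opening: 0.3
[389.95740052 298.09986505 282.61628924] [-0.37466585 -0.48395172 -0.06653702] 0.01839560130586187
```

View pics/v8.png

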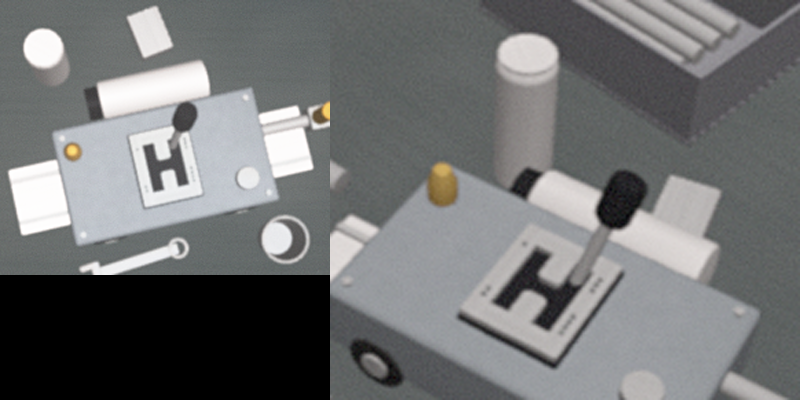

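```bash
python3 - <<'E'
from h import *
print('side',fit(ld('s8'),[(622-330)/2.35+249.8,200/2.353+149.8]),'top',fit(ld('t8'),[220+184/1.375,130+117/1.375]))
a,b=ld('top1'),ld('t8'); d=cv2.absdiff(a['color'],b['color']).max(2)>60; n,_,st,ce=cv2.connectedComponentsWithStats(d.astype(np.uint8))
print([(ce[i].round(),st[i,4]) for i in range(1,n) if st[i,4]>25])
E
```

```text
side [0.22392383 0.31808399] top [0.20786404 0.32135116]
[(array([353., 216.]), np.int32(333)), (array([338., 243.]), np.int32(67)), (array([118., 411.]), np.int32(11645)), (array([183., 373.]), np.int32(47)), (array([ 31., 473.]), np.int32(48)), (array([114., 476.]), np.int32(73)), (array([155., 475.]), np.int32(35)), (array([ 22., 477.]), np.int32(63))]
```

```bash
python3 -c "
from bench import bot
print(bot.finish_job())"
```

```text
the job is handed in; nothing more can be done
None
```

The lever is home in the third slot and the job is handed in, at about 10.6 s of robot time. I pushed the knob right with the closed fingertips, to about 0.22 rad sideways. I then went over and behind the knob, pushed it forward into the slot, and moved the arm clear.

- **Lever position:** the two cameras put the forward tilt at 0.318 (side) and 0.321 rad (top), and the sideways tilt at 0.224 and 0.208 rad. The slot ends at about 0.33; I stopped just short of forcing the lever against that stop.
- **Forces:** wrist force read at most about 3 N during the pushes. One reading of about 6 N came while the hand was stopping behind the knob, before it touched it. These were spot readings, so brief peaks in between were not seen.
- **Bystanders:** comparing the first and last top views showed changes only at the lever and near the arm. One small patch near the end of the hammer's handle changed too. I took it for the arm, which was parked there about 27 cm up, but did not check it separately.

No check failed.

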